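Shut the mould chest and shoot its safety bolt

TASK

The sliding panel of the grey mould chest has been left ajar. With a fingertip, push the panel fully shut by its upright lip; then press the long spring safety catch all the way down with one fingertip and, keeping it down, push the bolt's thumb tab with the other fingertip until the bolt is fully home through the panel's hole. Only then let the catch spring back up, and leave the tin, the hammer and the tub where they stand.

Things in the scene. Friction and masses are not known exactly. Their poses are not given: they have to be found in the camera images.
- chest: low grey steel chest fixed to the bench, 300 (x) by 360 (y) by 100 mm high; origin under its middle on the bench. At yaw 0 its x points away from the robot, y left, z up; it is turned up to 0.4 rad. Other entries use the chest's axes. Its top (the deck) is 100 mm up: catch and bolt stand on the right half (y below 0), the sliding panel covers the left half
- panel (a joint): plywood panel (290 x 164 x 8 mm) sliding on the chest's left half; m, 0 = fully shut at its far stop, grows as it is drawn open towards the robot (-x); starts 0.025 to 0.06. It slides stiffly (about 3 N) and stays where left. The bolt can pass through the hole in its edge flange only when it is shut
- lip (a point): middle of the robot-side face of the panel's upright lip, an aluminium plate 70 mm along y, 8 mm thick, rising from 8 to 46 mm above the deck (this point: 27 mm). Moves with the panel; shut, it is at chest (-24, 83, 127) mm. Push it along +x; on the robot's side of it is only the flat panel, 8 mm above the deck
- catch (a joint): the spring safety catch; m, 0 = up, grows to 0.012 when pressed fully down. Springs back up when let go. About 1.5 N starts it, about 4.5 N holds it at its bottom stop. While it is less than about 6 mm down, a dog on it blocks the bolt in either end position
- catch_top (a point): middle of the top of the catch, a flat dark steel ribbed plate 34 mm along x by 105 mm along y, lying beside the bolt on the robot's side; its top is 30 mm above the deck when up, 18 mm when down, and it moves straight down. Up, it is at chest (-35, -82.5, 130) mm. A fingertip may press anywhere on it and slide along it in y while pressing
- bolt (a joint): the steel bolt; m, 0 = drawn back (start), grows along +y to 0.04 = fully home at its stop. Slides with about 2 N of friction and stays where left. It must be nearly at its stop (last 2 mm) before the catch can rise again behind it
- tab (a point): middle of the right-hand (-y) face of the bolt's upright thumb tab, a steel plate 34 mm along x, 8 mm along y, 6 to 50 mm above the deck (this point: 34 mm). Moves with the bolt; drawn back, it is at chest (35, -89, 134) mm, 70 mm along x from the catch's middle line. Push it along +y; on its -y side the deck is bare; the rod and a side arm over the catch's dog lie on its +y side
- tin: small jar with a metal cap, 38 mm across, 60 mm tall, standing on the far right corner of the deck; origin at the centre of its underside. Leave it
- hammer: hammer about 260 mm long lying on the bench to one side of the chest. Leave it
- tub: open white plastic cup, 100 mm across, 90 mm tall, on the bench to the other side of the chest; origin at the centre of its underside. Leave it

How it is judged (in metres and radians):
On the way, in this order (a step that is already met when the one before it is completed fails the run):
1. the panel is pushed fully shut with the bolt still drawn back (value of joint panel below 0.003 m and value of joint bolt below 0.006 m), for 0.2 s.
2. the catch is pressed down before the bolt moves (value of joint catch above 0.0075 m and value of joint bolt below 0.006 m), for 0.05 s.
3. the bolt is fully home with the catch still held down (value of joint bolt above 0.0375 m and value of joint catch above 0.0075 m and value of joint panel below 0.004 m), for 0.05 s.
At the end, for the whole second after the job is handed in: the panel is shut (within 4 mm), the bolt is home (within 2.5 mm of its stop) and the catch has sprung back up (within 2.5 mm) (value of joint panel below 0.004 m and value of joint bolt above 0.0375 m and value of joint catch below 0.0025 m); the robot touches nothing.
It fails at once if the catch was let up with the bolt part-way (value of joint bolt between 0.008 and 0.033 m and value of joint catch below 0.0072 m).
It fails at once if the tin, hammer or tub was lifted, carried or pushed away (moved more than 25 mm) (distance of any of tin, hammer, tub from where it was at the start of the episode above 0.025 m).
It also fails if it takes over 45 s, if anything falls off the work surface, if the arm or the gripper's body presses on something with over 40 N, if the wrist force passes 120 N, or if a joint passes its speed limit or range.

ROBOT

A 6-joint arm with a two-finger parallel gripper is mounted at the origin on the work surface. World frame = base frame: x ahead of the robot, y to its left, z up, the work surface at z = 0. Lengths are in m, angles in degrees, forces in N, time in s.
With the tool pointing down it reaches from about 0.325 to 0.85 m from the base axis. Payload 15.5 kg.
Tool frame: the origin (TCP) lies midway between the tips of the shut fingers; the grasp point (between the pads) lies 19 mm behind it; y points along the fingers, x is the direction in which the jaws open and shut, and the axes are right-handed (so a half turn about y gives the same grasp; the last joint's range is limited). The gripper opens to 91 mm and grips with 3 to 60 N. Pads are 32 mm wide; open, the fingers measure 118 mm over their backs; the gripper's body (76 mm by 178 mm) begins 60 mm behind the grasp point.
Start: joints at [-71.82, 28.281, 77.091, -0, 74.628, -5.472], TCP at [0.251, -0.573, 0.214] pointing down, gripper open.
Joint ranges: [-166.48, 166.48], [-47.26, 123.95], [12.59, 153.08], [-70.14, 250.14], [6.76, 159.57], [-176.63, 176.63]. Speed limits (degrees/s): [108.29, 108.29, 147.25, 172.46, 172.46, 172.46].

INTERFACE

Orientations are given as a 3x3 rotation matrix whose columns are the frame's x, y, z axes.
In Python, from bench import ctrl gives the robot as it stands. The module is installed in compiled form; this text tells all that it offers. Calls block until the motion is done:
- ctrl.goto(position, orientation): joint-space move of the TCP to a pose.
- ctrl.move_l(position, vel=0.15, ori=None, contact_N=None): straight line of the TCP; ori=None keeps the orientation; vel is the mean speed in m/s. With contact_N (N) it stops when the force on the tool has changed by that much, and returns True; else False.
- ctrl.movej(angles): joint-space move.
- ctrl.command_gripper(opening): opening from 0.0 (shut) to 1.0 (fully open); the grip force is fixed at half the most; returns when the fingers have stopped.
- ctrl.sleep(seconds).
- ctrl.ik(position, orientation): joint angles nearest the present ones, or None.
- ctrl.read_camera(name): name is "scene" or "top"; returns the picture (480x640x3 uint8, blue, green, red); there is no depth.
- ctrl.camera_params(name): a dict with "fx", "fy", "cx", "cy" (pixels), "pose" (4x4, takes a point from camera to world coordinates). Camera axes: x right, y up, looking along -z (the intrinsics and any distortion apply to the point x, -y, -z); pixel columns grow to the right and rows downward; lengths in m; the calibration is good to about 2 mm. A picture is of the moment at which its call begins. camera_params takes no time and is no camera call.
A pose or a line that the arm cannot do raises ctrl.MotionError and nothing moves.
- ctrl.sign_off(): hands the job in, once; it reports no verdict.
Readings, each from a call of its own:
- ctrl.current_t(): time.
- ctrl.current_q(): joint angles.
- ctrl.current_dq(): joint speeds.
- ctrl.current_effort(): joint torques, N m.
- ctrl.current_tool_pos(): TCP position.
- ctrl.current_eef_rot(): TCP orientation.
- ctrl.current_contact_force(): force on the tool from outside, world axes, zero at the start.
- ctrl.current_wrist_torque(): the same for the moment, N m.
- ctrl.current_grip_width(): opening from 0.0 (shut) to 1.0 (fully open).
Only numpy, scipy, OpenCV 4.12 (cv2) and the standard library are available. Lean on these libraries where they do the work, as an engineer would, in place of code of your own. Each camera call takes 0.05 s, during which the arm holds its last target.

## Working session

There is one attempt and no reset: what is moved stays moved. The work goes in short steps, each a Python script; the robot and the scene stay as the last script left them, time stands still between calls to the robot, and variables do not carry over. Pictures are saved under pics/ and viewed, and the job is handed in when it is done.

```bash
mkdir -p pics; python3 - <<'E'
from bench import ctrl
import cv2
for n in("scene","top"):
    im=ctrl.read_camera(n); cv2.imwrite(f"pics/{n}0.png",im)
    p=ctrl.camera_params(n); print(n,p)
print(ctrl.current_t(),ctrl.current_eef_rot(),ctrl.current_contact_force())
E
```

```text
scene {'fx': 549.7623979138865, 'fy': 549.7623979138865, 'cx': 318.7919621437832, 'cy': 240.76728526582596, 'pose': array([[ 0.8396445 , -0.42787461,  0.33454513,  1.07097869],
       [ 0.54312178,  0.66595621, -0.51139129, -0.65428459],
       [-0.00398106,  0.61108563,  0.79155449,  1.11202489],
       [ 0.        ,  0.        ,  0.        ,  1.        ]])}
top {'fx': 539.6267178743869, 'fy': 539.6267178743869, 'cx': 323.1328735288349, 'cy': 246.13780740660474, 'pose': array([[-0.02003429,  0.98863972, -0.14896354,  0.42947751],
       [-0.99961137, -0.01691827,  0.02215594,  0.01904162],
       [ 0.01938404,  0.14934952,  0.98859445,  1.65715438],
       [ 0.        ,  0.        ,  0.        ,  1.        ]])}
0.1 [[ 4.01169527e-01 -3.30683720e-04  9.16003767e-01]
 [-9.16003210e-01  1.01571958e-03  4.01169649e-01]
 [-1.06306323e-03 -9.99999429e-01  1.04568394e-04]] [-0.83170257  0.06125421 -0.74889321]
```

View pics/scene0.png

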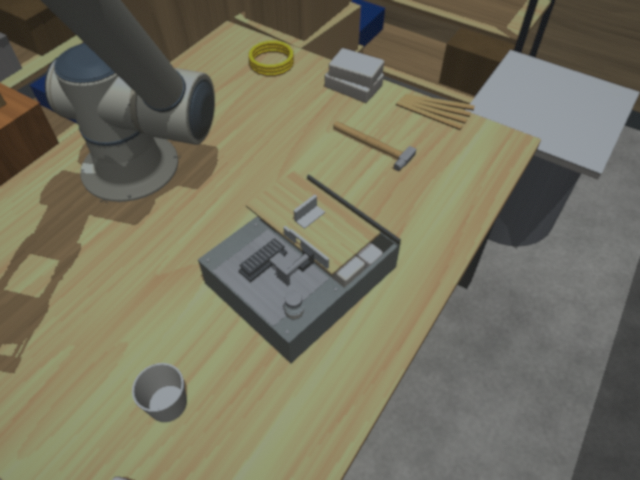

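View pics/top0.png

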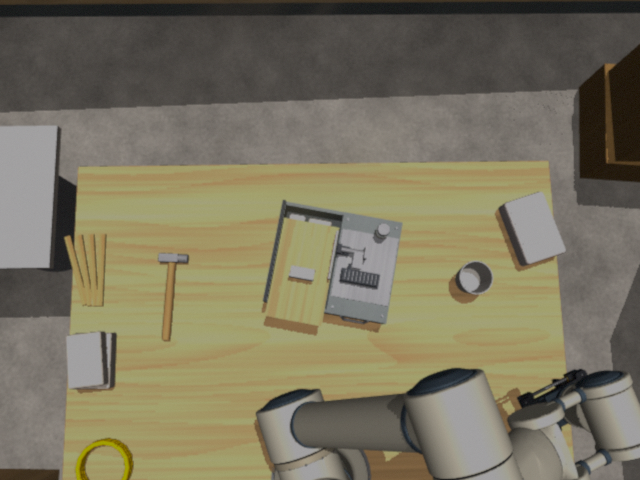

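```bash
python3 - <<'E'
import cv2
t=cv2.imread('pics/top0.png')[190:345,250:420]; s=cv2.imread('pics/scene0.png')[165:370,190:410]
cv2.imwrite('pics/tc.png',cv2.resize(cv2.convertScaleAbs(t,alpha=1.3),None,fx=3.8,fy=3.8,interpolation=2))
cv2.imwrite('pics/sc.png',cv2.resize(cv2.convertScaleAbs(s,alpha=1.5),None,fx=2.9,fy=2.9,interpolation=2))
E
```

```text
(no output)
```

View pics/tc.png

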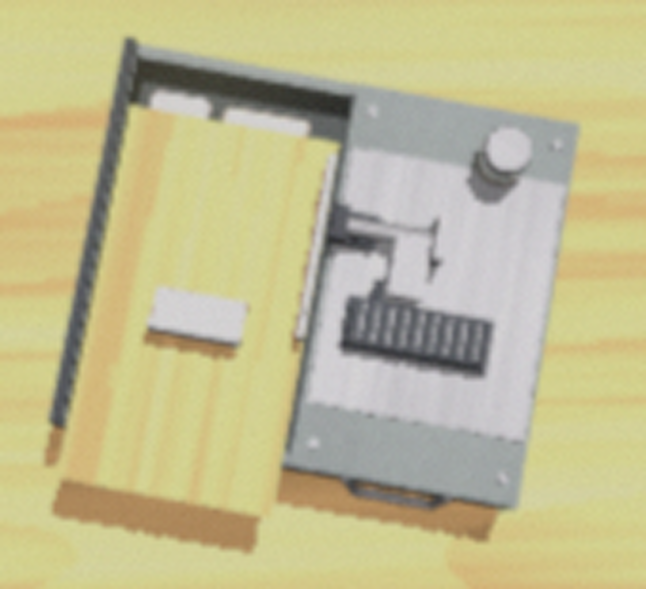

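View pics/sc.png

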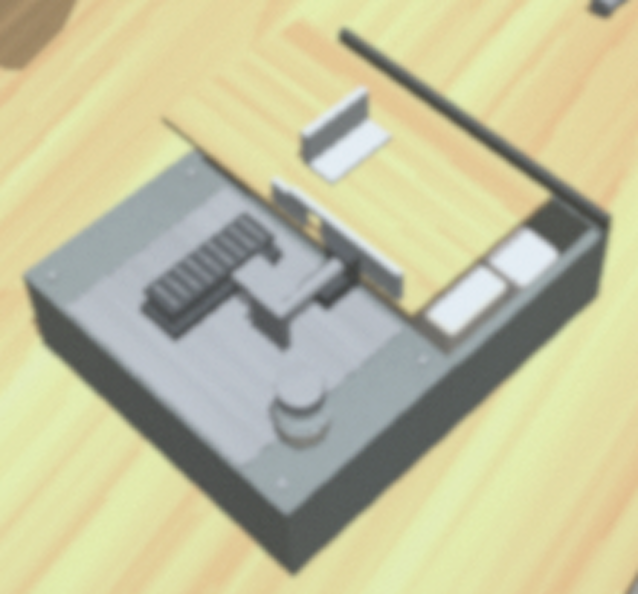

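```bash
cat > h.py <<'E'
import numpy as np,cv2
from scipy.optimize import least_squares
from bench import ctrl
P={n:ctrl.camera_params(n) for n in('scene','top')}
def proj(n,X):
    p=P[n];T=np.linalg.inv(p['pose']);c=T[:3,:3]@X+T[:3,3]
    return np.array([p['fx']*c[0]/-c[2]+p['cx'],p['fy']*-c[1]/-c[2]+p['cy']])
def c2w(q,X):
    c,s=np.cos(q[2]),np.sin(q[2]);X=np.asarray(X,float)
    return np.array([q[0]+c*X[0]-s*X[1],q[1]+s*X[0]+c*X[1],X[2]])
top=lambda u,v:np.array([(u+.5)/3.8-.5+250,(v+.5)/3.8-.5+190])
sc=lambda u,v:np.array([(u+.5)/2.9-.5+190,(v+.5)/2.9-.5+165])
E
python3 - <<'E'
from h import *
L=[('top',top(578,125),(.15,-.18,.1)),('top',top(520,507),(-.15,-.18,.1)),('top',top(417,332),(-.035,-.0825,.13)),
('scene',sc(27,275),(-.15,-.18,.1)),('scene',sc(293,512),(.15,-.18,.1)),('scene',sc(210,265),(-.035,-.0825,.13)),
('scene',sc(293,573),(.15,-.18,0))]
def f(q): return np.concatenate([proj(n,c2w(q,X))-u for n,u,X in L])
r=least_squares(f,[.55,0,0]);q=r.x;print(q,np.round(r.fun.reshape(-1,2),2));np.save('q.npy',q)
im={n:cv2.imread(f'pics/{n}0.png') for n in P}
B={'top':(250,190,3.8,170,155),'scene':(190,165,2.9,220,205)}
pts=[(-.15,-.18,.1),(.15,-.18,.1),(.15,.18,.1),(-.15,.18,.1),(.15,-.18,0),(.15,.18,0),(-.035,-.0825,.13)]+[(x,-.089,.15) for x in(.018,.052)]+[(x,-.089,.106) for x in(.018,.052)]
for d in(0,.03,.06): pts+=[(-.024-d,.083+s,.146) for s in(-.035,.035)]
for n,(x,y,k,w,h) in B.items():
    a=cv2.resize(cv2.convertScaleAbs(im[n][y:y+h,x:x+w],alpha=1.3),None,fx=k,fy=k)
    for i,X in enumerate(pts):
        u=(proj(n,c2w(q,X))-[x,y]+.5)*k-.5
        cv2.circle(a,tuple(int(v) for v in u),3,(0,0,255) if i<11 else (255,0,0),1)
    cv2.imwrite(f'pics/{n}_ov.png',a)
E
```

```text
[ 0.62125569 -0.04449184 -0.19283309] [[ 0.29 -1.16]
 [-0.15 -0.44]
 [ 0.81 -0.7 ]
 [-1.41 -0.82]
 [-1.01  0.08]
 [ 0.32 -1.94]
 [ 1.09  0.42]]
```

View pics/top_ov.png

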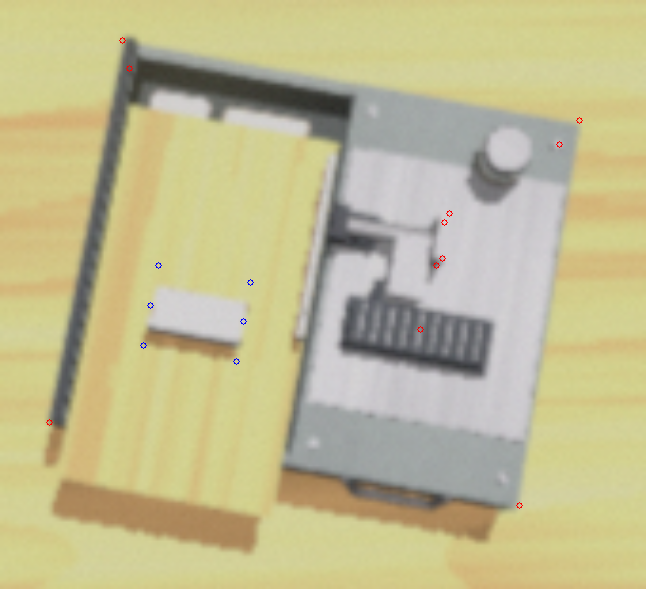

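View pics/scene_ov.png

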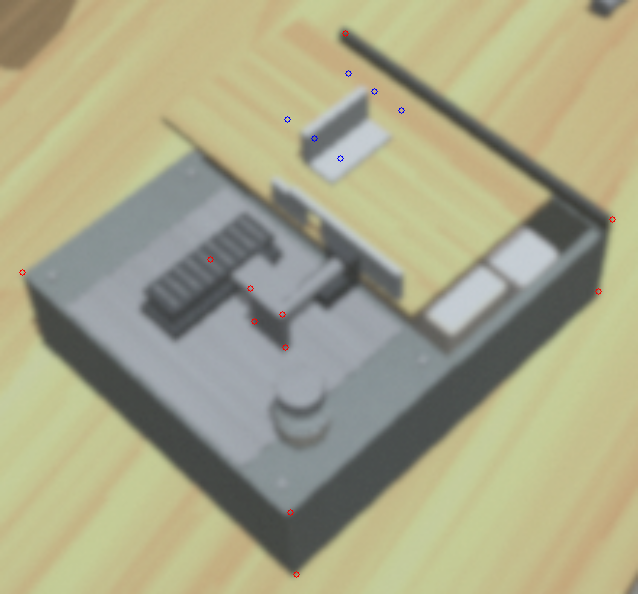

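```bash
cat >> h.py <<'E'
q=np.load('q.npy') if __import__('os').path.exists('q.npy') else None
def R():
    c,s=np.cos(q[2]),np.sin(q[2]);return np.array([[c,0,-s],[s,0,c],[0,-1,0.]])
def w2c():
    p=ctrl.current_tool_pos();c,s=np.cos(q[2]),np.sin(q[2]);d=np.asarray(p)-[q[0],q[1],0]
    return np.round(1e3*np.array([c*d[0]+s*d[1],-s*d[0]+c*d[1],d[2]]),1)
E
python3 - <<'E'
from h import *
print(ctrl.ik(c2w(q,(-.113,.083,.26)),R()))
ctrl.command_gripper(0.0)
ctrl.goto(c2w(q,(-.113,.083,.24)),R()); print(w2c(),ctrl.current_t(),ctrl.current_q())
print(ctrl.move_l(c2w(q,(-.113,.083,.126)),vel=.12,contact_N=8),w2c(),ctrl.current_t(),ctrl.current_contact_force())
print(ctrl.move_l(c2w(q,(-.028,.083,.126)),vel=.05,contact_N=14),w2c(),ctrl.current_t(),ctrl.current_contact_force())
for n in('scene','top'): cv2.imwrite(f'pics/{n}1.png',ctrl.read_camera(n)[150:380,180:440].repeat(2,0).repeat(2,1))
E
```

```text
[-1.06149822e-01  1.79823940e+01  8.67175641e+01 -2.54444375e-14
  7.53000419e+01  1.09423725e+01]
[-112.7   82.4  240. ] 3.9167 [-1.74749016e-01  1.90787037e+01  8.84138446e+01 -6.95143210e-03
  7.25049994e+01  1.09377491e+01]
False [-112.6   83.1  126.6] 5.0167 [-0.40694439  0.45299438  0.6096033 ]
True [-32.5  82.7 125.4] 6.5 [-0.06699282  0.39210324 -0.41719593]
```

```bash
ls pics
```

```text
sc.png
scene0.png
scene1.png
scene_ov.png
tc.png
top0.png
top1.png
top_ov.png
```

View pics/scene1.png

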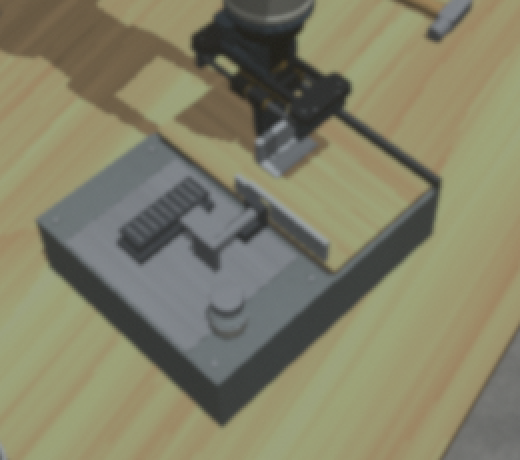

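View pics/top1.png

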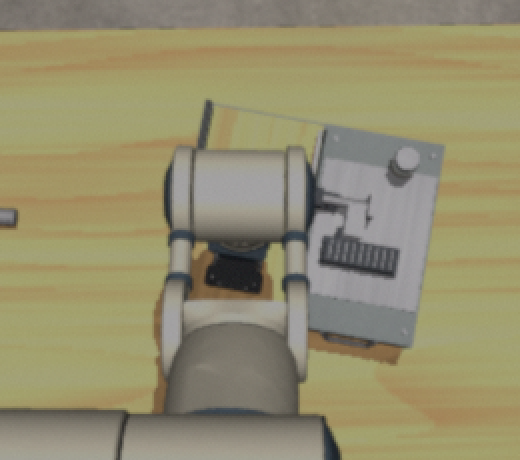

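```bash
python3 - <<'E'
from h import *
print(ctrl.move_l(c2w(q,(-.024,.083,.126)),vel=.02,contact_N=20),w2c(),ctrl.current_contact_force())
ctrl.sleep(.25)
print(w2c(),ctrl.current_contact_force())
ctrl.move_l(c2w(q,(-.06,.083,.126)),vel=.1)
ctrl.move_l(c2w(q,(-.06,.083,.25)),vel=.2)
ctrl.goto(c2w(q,(-.0015,-.116,.25)),R())
ctrl.command_gripper(.676); print(ctrl.current_grip_width())
ctrl.move_l(c2w(q,(-.0015,-.116,.150)),vel=.12,contact_N=6)
print(w2c(),ctrl.current_contact_force(),ctrl.current_t())
for n in('scene','top'): cv2.imwrite(f'pics/{n}2.png',cv2.resize(ctrl.read_camera(n)[165:370,190:420],None,fx=2.9,fy=2.9))
E
```

```text
True [-32.7  82.6 124.7] [-0.64115334  0.20839917  0.67391761]
[-32.7  82.6 124.5] [-0.10554529  0.3003797   0.17067357]
0.6799437023001963
[  -1.  -116.1  150.7] [-0.08636972 -0.93444713 -0.15013234] 11.175
```

View pics/scene2.png

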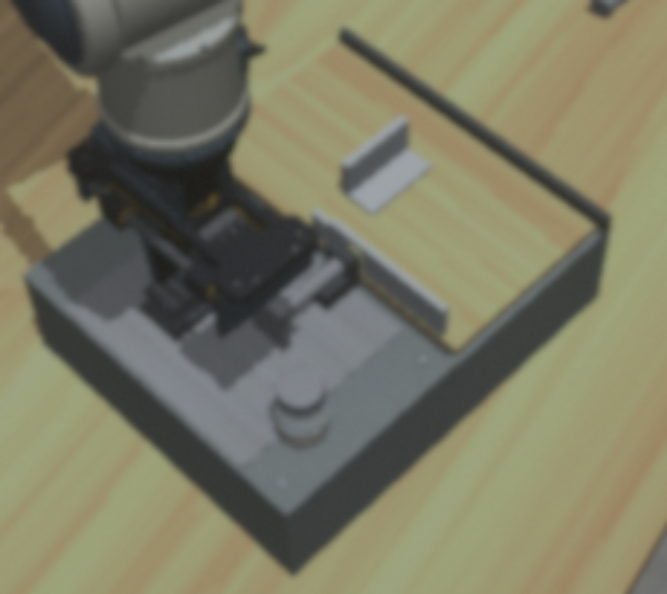

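View pics/top2.png

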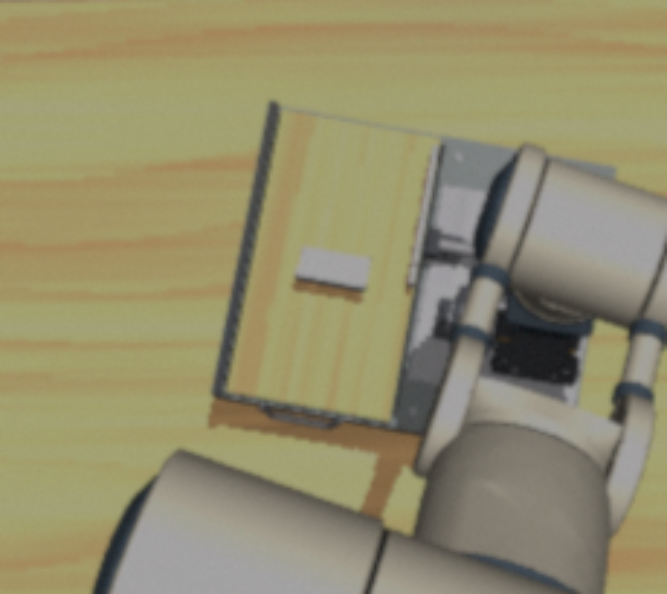

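```bash
python3 - <<'E'
from h import *
for z in(.138,.130,.126,.122,.119,.117,.115,.113):
    r=ctrl.move_l(c2w(q,(.0015,-.116,z)),vel=.04,contact_N=12)
    f=np.array(ctrl.current_contact_force())
    print(z,r,w2c(),f.round(2),ctrl.current_t())
    if r: break
E
```

```text
0.138 False [   1.4 -116.   137.7] [ 0.82 -0.25  0.46] 11.7333
0.13 False [   1.3 -116.   129.8] [-0.39 -0.77  1.55] 12.0833
0.126 False [   1.6 -116.   125.9] [ 1.02 -0.43  2.6 ] 12.3333
0.122 False [   1.6 -116.   121.9] [-0.36  0.24  4.22] 12.5833
0.119 False [   1.6 -116.   119.1] [ 1.19 -0.78  4.5 ] 12.8333
0.117 False [   1.8 -116.1  118. ] [-2.92 -0.23 15.25] 13.0833
0.115 False [   1.9 -116.3  117.4] [-7.2  -0.3  38.04] 13.3333
0.113 False [   2.2 -116.5  116.8] [-12.06  -0.27  59.34] 13.5833
```

```bash
python3 - <<'E'
from h import *
ctrl.move_l(c2w(q,(.0015,-.116,.1172)),vel=.03)
print(w2c(),np.round(ctrl.current_contact_force(),2))
for y in(-.105,-.095,-.08,-.07,-.064,-.061,-.058):
    r=ctrl.move_l(c2w(q,(.0015,y,.1172)),vel=.04,contact_N=22)
    f=np.array(ctrl.current_contact_force())
    print(y,r,w2c(),f.round(2),ctrl.current_t())
    if r or f[1]<-20: break
cv2.imwrite('pics/scene3.png',cv2.resize(ctrl.read_camera('scene')[165:370,190:420],None,fx=2.9,fy=2.9))
E
```

```text
[   1.8 -116.2  118. ] [-0.7  -0.35 12.96]
-0.105 False [   2.2 -105.7  118.2] [-1.08 -4.82 13.03] 14.3
-0.095 False [  2.3 -95.9 118.2] [-0.94 -5.96 12.64] 14.7
-0.08 False [  2.4 -80.7 118.2] [ 0.87 -4.99 12.97] 15.225
-0.07 False [  2.4 -70.6 118.2] [ 0.48 -4.92 12.4 ] 15.625
-0.064 True [  2.4 -67.9 118.3] [-3.01 -9.86  6.78] 15.8333
```

View pics/scene3.png

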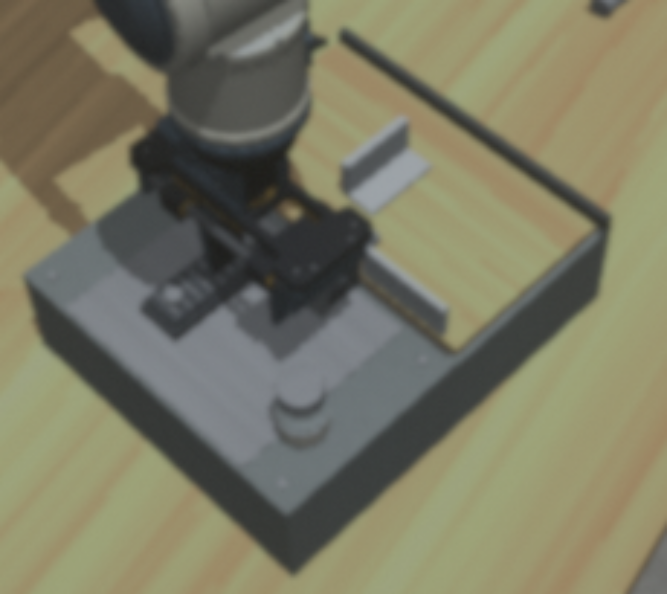

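```bash
python3 - <<'E'
from h import *
for y in(-.067,-.066,-.065,-.064):
    r=ctrl.move_l(c2w(q,(.0018,y,.1170)),vel=.02,contact_N=30)
    f=np.array(ctrl.current_contact_force())
    print(y,r,w2c(),f.round(2),ctrl.current_t())
    if r or f[1]<-32: break
ctrl.sleep(.2);print(w2c(),np.round(ctrl.current_contact_force(),2))
E
```

```text
-0.067 False [  2.4 -67.9 118.2] [-1.25 -6.15 15.32] 16.1333
-0.066 False [  2.4 -67.8 118.2] [ -3.9  -13.46  15.84] 16.3833
-0.065 False [  2.5 -67.7 118.2] [ -6.23 -20.17  14.91] 16.6333
-0.064 False [  2.5 -67.6 118.2] [ -7.55 -27.85  15.95] 16.8833
[  2.5 -67.6 118.2] [ -8.76 -27.98  15.74]
```

```bash
python3 - <<'E'
from h import *
for z in(.1195,.122,.125,.128,.131,.134):
    ctrl.move_l(c2w(q,(.0018,-.066,z)),vel=.03)
    print(z,w2c(),np.round(ctrl.current_contact_force(),2))
ctrl.move_l(c2w(q,(.0018,-.078,.136)),vel=.05)
print(w2c(),np.round(ctrl.current_contact_force(),2))
ctrl.move_l(c2w(q,(.0018,-.078,.27)),vel=.15)
ctrl.goto(np.array([.33,-.42,.32]),R())
print(ctrl.current_t())
for n in('scene','top'):
    im=ctrl.read_camera(n); cv2.imwrite(f'pics/{n}4f.png',im)
    cv2.imwrite(f'pics/{n}4.png',cv2.resize(im[165:370,190:420],None,fx=2.9,fy=2.9))
E
```

```text
0.1195 [  2.1 -67.9 120. ] [ -4.83 -14.14   8.42]
0.122 [  1.8 -67.8 122.1] [ -3.36 -13.95   3.52]
0.125 [  1.5 -67.8 124.8] [ -3.42 -14.63   0.18]
0.128 [  1.2 -67.8 127.6] [ -5.02 -13.92  -0.04]
0.131 [  1.  -67.7 130.5] [ -5.1  -14.17  -2.2 ]
0.134 [  0.7 -67.7 133.3] [ -5.49 -12.24  -3.81]
[  1.9 -78.2 136.1] [-0.31  0.53  0.01]
21.5417
```

View pics/scene4.png

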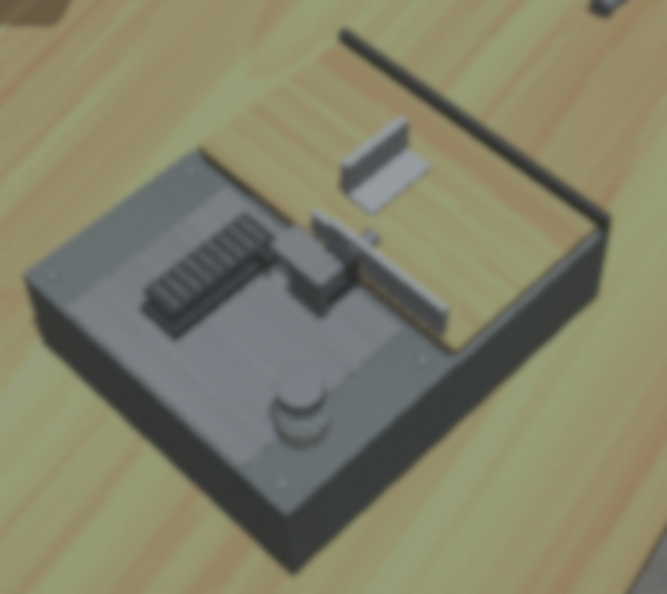

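View pics/top4f.png

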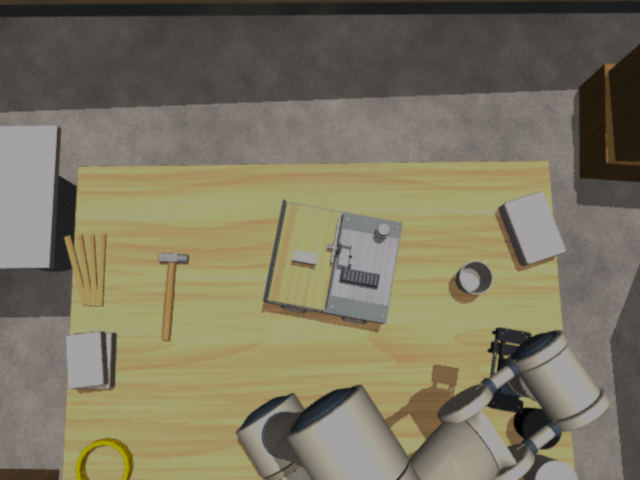

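```bash
python3 - <<'E'
from h import *
for n,b in(('scene',(236,240,276,278)),('top',(338,262,382,292))):
    a=cv2.imread(f'pics/{n}0.png',0).astype('f4');c=cv2.imread(f'pics/{n}4f.png',0).astype('f4')
    x0,y0,x1,y1=b
    if n=='scene': x1=270
    T=cv2.resize(a[y0:y1,x0:x1],None,fx=4,fy=4);S=cv2.resize(c[y0-8:y1+8,x0-8:x1+8],None,fx=4,fy=4)
    m=cv2.minMaxLoc(cv2.matchTemplate(S,T,5));print(n,m[1],(np.array(m[3])-32)/4)
    print('pressed 12mm would be',proj(n,c2w(q,(-.035,-.0825,.118)))-proj(n,c2w(q,(-.035,-.0825,.13))))
# tab -y face mid top: predicted at home
for X in((.018,-.049,.15),(.052,-.049,.15),(.052,-.049,.106)):
    print('tab home scene4 px',(proj('scene',c2w(q,X))-[190,165]+.5)*2.9-.5)
E
```

```text
scene 0.9992570877075195 [0. 0.]
pressed 12mm would be [0.45753446 3.17989703]
top 0.9521051049232483 [0. 0.]
pressed 12mm would be [-0.36552308  0.39416338]
tab home scene4 px [289.53055615 257.00709507]
tab home scene4 px [321.557932   282.60382801]
tab home scene4 px [323.30386348 316.11057703]
```

```bash
python3 -c "
from bench import ctrl
print(ctrl.current_contact_force(),ctrl.current_t());print(ctrl.sign_off())"
```

```text
[1.39035189 0.17173925 0.12786189] 21.6417
the job is handed in; nothing more can be done
None
```

I did the job in the required order and handed it in at about 21.6 s of the 45 s allowed. No verdict was reported.

- **Panel:** I pushed it shut by its lip with the closed fingertips. It met a firm stop, and a second push moved it no further.
- **Catch and bolt:** One finger pressed the catch to its bottom stop, held at about 13 N. The other pushed the thumb tab until the bolt met its stop, and up to 28 N more moved it only 0.3 mm. I then let the catch rise while still pressing the tab lightly, backed off and moved the arm clear.

**Last checks:**
- **Bolt:** In the scene picture it passes through the panel's hole. The tab's lower corner is within about 1 px of where it should be when fully home.
- **Catch:** It had moved 0 px from its starting "up" position in the scene view, where fully down would have shown as about 3 px.
- **Tin, hammer and tub:** In the pictures they look to be where they started; I did not measure them.
- **Robot:** The force on the tool was near zero, and the gripper was away from everything.

**Disagreements and excess force:**
- **Stop positions:** The panel and bolt stops were felt 3 to 5 mm from where my camera estimate put them. I put this down to calibration and finger-size error, since the pictures showed both fully closed.
- **Pressing force:** While finding the catch's bottom stop, the fingertip briefly pressed with about 59 N, more than intended. The 40 N limit is stated for the arm and the gripper's body, so I believe it does not apply to the fingertip. It was well under the 120 N wrist limit.

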